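# Ready the folio viewing frame: slide out, drop the prop leg, hold upright

### The job

Slide the wooden viewing frame along its track, out from under the grey lamp hood, all the way to the end stop farthest from the hood. Then flip its red-footed prop leg over its top centre so that it drops fully down behind the frame, and after that raise the frame by its blue handle until it stands upright. Finish while still holding it upright by the blue handle (let go, it tips forward again), and leave the other things on the table where they are.

Things in the scene. Friction and masses are not known exactly. Their poses are not given: they have to be found in the camera images.
- stand: White base plate with a track, fixed. Origin on the table surface below the frame's hinge line; x from the frame's front (robot side) to its back, y along the track towards the lamp hood, z up. Plate: x -50 to +130 mm, y -200 to +260, 12 mm thick. The frame starts partly below the hood, its leg under it.
- hood (a point): Middle of the underside of the fixed grey lamp hood, 283 mm above the table. The hood is a slab 200 mm in the stand's x, 115 mm in its y and 28 mm thick (x -160 to +40, y +155 to +270 from the stand's origin), on a steel post 16 mm thick at x +70, y +235.
- carriage (a joint): Travel in m of the aluminium carriage that bears the frame; 0 = hood end, 0.16 = end stop away from the hood; grows along the stand's -y. At value q the frame's middle is at stand y = 0.08 - q. Friction about 2.5 N; it stays where it is left. Pull it by the handle.
- frame (a joint): Angle in rad of the wooden frame (180 mm wide, 202 mm high, 18 mm thick, brown leaf in glass) about its foot hinge. 0 = on its stop, leaning 0.45 rad forward to the robot side (stand -x); 0.45 = upright; end stop at 0.61, leaning backward. Weight and a spring pull it back to 0 (about 2 N at the handle), from upright too.
- leg (a joint): Angle in rad of the prop leg (200 g) on the frame's hood side. 0 = folded up, resting on its stop 0.4 rad forward of the frame; 2.8 = fully down on its stop, pointing back and down. It swings up over the top to the back (stand +x). No spring: short of vertical it falls back, past vertical it drops down by itself; about 1 N at the foot. Its angle from vertical = leg + frame - 0.85, positive to stand +x.
- handle: Blue round grab bar, 16 mm thick, 120 mm long along y (100 mm clear between its posts), 250 mm from the hinge line, its centre 48 mm from the frame's top rail. Origin at the bar's middle; y along the bar, z from the frame's foot to its head (vertical when upright). About 270 mm above the table leaning, 295 mm upright.
- frame_hinge (a point): Middle of the frame's hinge line at its foot, 45 mm above the table; the hinge axis runs along the stand's y.
- leg_pivot (a point): Pivot of the leg, 80 mm from the hinge line up the frame and 123 mm from the frame's middle towards the hood; its axis runs along the stand's y. The leg is a steel bar 12 x 10 mm.
- leg_foot (a point): Middle of the red foot at the leg's end: a round pin 18 mm thick, 55 mm long along y, 120 mm from the pivot axis; it stands outward from the frame, 144 mm from the frame's middle.
- marble: Marble paperweight, 80 x 65 x 32 mm, lying loose; origin under its middle. Leave it.
- dish: Shallow glass dish, 84 mm across, 16 mm high; origin under its middle. Leave it.
- eraser: White eraser, 55 x 24 x 14 mm; origin under its middle. Leave it.
- bottle: White bottle with red cap, 60 mm thick, 150 mm tall; origin under its middle. Leave it.
- jar: Amber jar, 64 mm thick, 75 mm tall; origin under its middle. Leave it.
- brush: Brush with dark handle, lying flat. Leave it.
- spatula: Spatula with wooden handle, lying flat. Leave it.

How it is judged:
By the outcome, as a careful person would: the job done as asked, in the order asked, and still so for the second after the job is handed in, while the arm keeps its last pose, push and grip.
It also fails if it takes over 72 s, if anything falls off the work surface, if the arm or the gripper's body presses on something with over 40 N, if the wrist force passes 120 N, or if a joint passes its speed limit or range.

### The arm

A 6-joint arm with a two-finger parallel gripper is mounted at the origin on the work surface. World frame = base frame: x ahead of the robot, y to its left, z up, the work surface at z = 0. Lengths are in m, angles in rad, forces in N, time in s.
With the tool pointing down it reaches from about 0.3 to 0.875 m from the base axis. Payload 6.4 kg.
Tool frame: the origin (TCP) lies midway between the tips of the shut fingers; the grasp point (between the pads) lies 19 mm behind it (manip.grasp_offset is the distance from the TCP to the grasp point, in m); z points along the fingers, y is the direction in which the jaws open and shut (so a half turn about z gives the same grasp; the last joint's range is limited). The gripper opens to 88 mm and grips with 3 to 60 N. Pads are 18 mm wide; open, the fingers measure 123 mm over their backs; the gripper's body (75 mm by 187 mm) begins 45 mm behind the grasp point.
Start: joints at [0.943, 0.181, 1.607, -0, 1.354, -0.206], TCP at [0.235, 0.525, 0.239] pointing down, gripper open.
Joint ranges: [-2.99, 2.99], [-0.89, 2.07], [0.3, 2.58], [-1.14, 4.28], [0, 2.63], [-3.12, 3.12]. Speed limits (rad/s): [2.57, 2.57, 3.01, 3.14, 3.14, 3.14].

### API

Orientations are given as a unit quaternion [w, x, y, z].
In Python, from rig import telemetry, eyes, manip gives the robot as it stands.
- The arm moves only by the shell command python3 -m creep 'ROWS' [FORCE]. ROWS is JSON, a list of rows, each a list of 7 numbers: the finger opening in m, from 0 to 0.0881, then the shift along the tool's x, y, z in m, then the turn, a rotation vector about the tool's x, y, z in rad. A call has 1 to 5 rows; each row shifts and turns the pose as measured when the row begins, along the tool's axes as they then stand; what a row does not reach is not made up. A row lasts 1/8 s, in which the tool goes at most 62.5 mm and 10.7 degrees, less where a joint would pass 70% of its speed; a pose out of reach is approached as far as the arm can. A call is refused whole if a number of a shift passes 0.0625 or a number of a turn 0.188, either way. A call with a gripper value outside its range is refused whole. The fingers move at their own pace and stop on an object; FORCE is the grip in N (left out, the last holds). Time passes only in rows, so rows that do not move let the fingers close. It gives the time, the measured TCP pose, the force and the opening at its end, in the units of the state.
- telemetry.get_state(): the state, without advancing time (a new reading comes with each control period).
- eyes.camera(name): name is "scene" or "side" or "wrist"; returns (picture, depth): 420x560x3 uint8, red, green, blue; 420x560 float32, m along the optical axis (not along the pixel's ray), 0 where there is no reading.
- eyes.calibration(name): a dict with "fx", "fy", "cx", "cy" (pixels), "D" ([k1, k2, p1, p2, k3] as OpenCV has them; the pictures are not rectified), "position" and "orientation" of the camera in the world. Camera axes: x right, y down, z forward; pixel columns grow to the right and rows downward; lengths in m; the calibration is good to about 2 mm. A picture is of the moment at which its call begins: read the wrist's pose just before it. calibration takes no time and is no camera call; for the wrist camera it gives the pose at the moment of the call.
- manip.hand_in(): hands the job in, once; it reports no verdict.
The state is a dict: "time": time; "joints": joint angles; "joint_vel": joint speeds; "joint_torque": joint torques, N m; "position": TCP position; "orientation": TCP orientation; "contact_force": force on the tool from outside, world axes, zero at the start; "torque": the same for the moment, N m; "grip_width": opening from 0.0 (shut) to 1.0 (fully open).
Only numpy, scipy, OpenCV 4.12 (cv2) and the standard library are available. Lean on these libraries where they do the work, as an engineer would, in place of code of your own. Each camera call takes 0.05 s, during which the arm holds its last target.

## Working session

There is one attempt and no reset: what is moved stays moved. The work goes in short steps, Python scripts to look and compute and a shell command to move; the robot and the scene stay as the last step left them, time stands still between calls to the robot, and variables do not carry over. Pictures are saved under pics/ and viewed, and the job is handed in when it is done.

```bash
ls; mkdir -p pics
cat > h.py <<'E'
import numpy as np, cv2
from scipy.spatial.transform import Rotation as R
from rig import telemetry, eyes, manip
def rot(q): return R.from_quat([q[1],q[2],q[3],q[0]])
def shot(name,fn):
    c=eyes.calibration(name); p,d=eyes.camera(name)
    cv2.imwrite('pics/'+fn+'.png',p[:,:,::-1]); np.savez('pics/'+fn+'.npz',p=p,d=d,cal=np.array(c,dtype=object))
    return p,d,c
def load(fn):
    z=np.load('pics/'+fn+'.npz',allow_pickle=True); return z['p'],z['d'],z['cal'].item()
def world(uv,dep,c):
    K=np.array([[c['fx'],0,c['cx']],[0,c['fy'],c['cy']],[0,0,1.]])
    uv=np.asarray(uv,float).reshape(-1,1,2)
    n=cv2.undistortPoints(uv,K,np.array(c['D'])).reshape(-1,2)
    P=np.c_[n,np.ones(len(n))]*np.asarray(dep).reshape(-1,1)
    return rot(c['orientation']).apply(P)+np.array(c['position'])
def cloud(fn):
    p,d,c=load(fn); v,u=np.nonzero(d>0)
    return world(np.c_[u,v],d[v,u],c),p[v,u],np.c_[u,v]
def proj(P,c):
    K=np.array([[c['fx'],0,c['cx']],[0,c['fy'],c['cy']],[0,0,1.]])
    Q=rot(c['orientation']).inv().apply(np.atleast_2d(P)-np.array(c['position']))
    return cv2.projectPoints(Q,np.zeros(3),np.zeros(3),K,np.array(c['D']))[0].reshape(-1,2)
E
python3 - <<'E'
from h import *
s=telemetry.get_state(); print(s, manip.grasp_offset)
for n in ('scene','side'):
    p,d,c=shot(n,n+'0'); print(n,c)
E
```

```text
pics
{'time': 0.0, 'joints': array([ 9.42707846e-01,  1.81520608e-01,  1.60797972e+00,  4.55146697e-06,
        1.35382383e+00, -2.06293543e-01]), 'joint_vel': array([ 0.00014062,  0.00138114,  0.00048785,  0.00115611,  0.0001204 ,
       -0.00022723]), 'joint_torque': array([-1.33290006e-03, -4.33858073e+01, -3.41854334e+01,  7.02616805e-02,
        3.84242332e-02, -1.01518824e-04]), 'position': array([0.23506468, 0.52417452, 0.23783531]), 'orientation': array([-3.52828487e-04,  2.09337970e-01,  9.77842965e-01, -7.90595866e-04]), 'contact_force': array([0.61596945, 0.23594232, 0.52086825]), 'torque': array([-0.0026728 , -0.00334697,  0.05484368]), 'grip_width': 0.999904375061235} 0.0187
scene {'fx': 507.96337943227013, 'fy': 507.96337943227013, 'cx': 282.9150327887165, 'cy': 208.6851875560418, 'D': array([-0.1825725,  0.       ,  0.       ,  0.       ,  0.       ]), 'position': array([ 1.14094962, -0.12507385,  1.49775414]), 'orientation': array([-0.17471245,  0.76018513,  0.60854351, -0.1458387 ])}
side {'fx': 388.49155653462583, 'fy': 388.49155653462583, 'cx': 284.1242284320911, 'cy': 212.7073615503645, 'D': array([-0.07993636,  0.        ,  0.        ,  0.        ,  0.        ]), 'position': array([-0.20718937, -0.7772281 ,  0.74215016]), 'orientation': array([-0.48149953,  0.79357102, -0.32197815,  0.18636875])}
```

View pics/scene0.png

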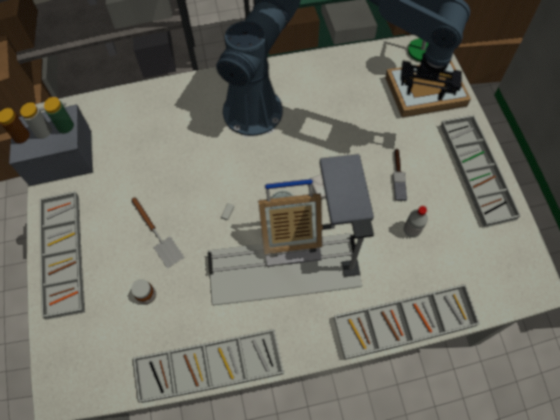

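View pics/side0.png

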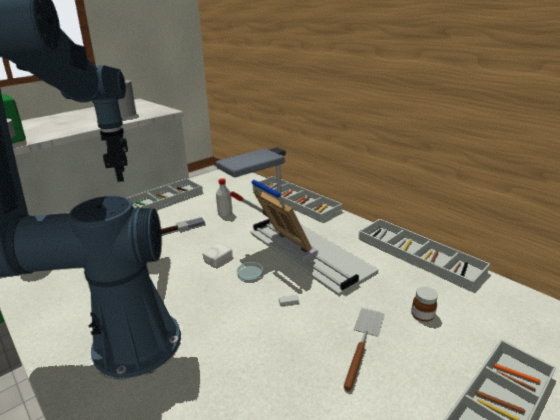

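The scene view shows the blue handle at about (290,184), the hood at (345,187), the plate's corners near (208,250), (215,303), (360,285), and the red foot hidden near the hood's left edge. Next I fit the stand pose.

Run:
```python
from h import *
import h
for f in ('scene0','side0'):
    P,C,UV=cloud(f); C=C.astype(int)
    hsv=cv2.cvtColor(C.astype(np.uint8)[None],cv2.COLOR_RGB2HSV)[0].astype(int)
    roi=(P[:,0]>0.2)&(P[:,0]<0.9)&(abs(P[:,1])<0.5)
    b=roi&(hsv[:,0]>105)&(hsv[:,0]<130)&(hsv[:,1]>150)&(P[:,2]>0.15)&(P[:,2]<0.35)
    B=P[b]; print(f,'blue',b.sum(),B.mean(0),B.min(0),B.max(0))
    m=B.mean(0);u,s,vt=np.linalg.svd(B-m); t=(B-m)@vt[0]; print(vt[0],t.min(),t.max(), m+vt[0]*(t.min()+t.max())/2)
    hd=roi&(P[:,2]>0.295)&(P[:,2]<0.325)&~b
    H=P[hd];print('hood',len(H)); r=cv2.minAreaRect((H[:,:2]*1000).astype(np.float32));print(r,np.median(H[:,2]))
    pl=roi&(P[:,2]>0.007)&(P[:,2]<0.02)&(P[:,0]>0.4)
    im=np.zeros((500,600),np.uint8)
    q=P[pl]; 
    ii=np.c_[(q[:,0]-0.4)*1000,(q[:,1]+0.3)*1000].astype(int);ok=(ii>=0).all(1)&(ii<[500,600]).all(1)
    im[ii[ok,0],ii[ok,1]]=255; im=cv2.dilate(im,np.ones((5,5)));cv2.imwrite('pics/top_%s.png'%f,im)
    red=roi&((hsv[:,0]<6)|(hsv[:,0]>174))&(hsv[:,1]>150)&(P[:,2]>0.05)
    for x in UV[red][::6]: pass
    print('red',red.sum(),[ (tuple(a),tuple(np.round(b,3))) for a,b in list(zip(UV[red],P[red]))[::8]])
```

```text
scene0 blue 130 [0.47761593 0.02831572 0.27581782] [ 0.46709258 -0.03527105  0.26783643] [0.48877293 0.08941674 0.28151719]
[-0.10008623 -0.99497108 -0.00391174] -0.06121332116063033 0.06388691557696359 [0.47748213 0.02698564 0.27581259]
hood 3316
((407.3436279296875, 268.43499755859375), (206.8642578125, 581.6666870117188), 55.4997673034668) 0.31008542536368977
red 50 [((np.int64(420), np.int64(207)), (np.float64(0.572), np.float64(0.411), np.float64(0.147))), ((np.int64(423), np.int64(208)), (np.float64(0.578), np.float64(0.418), np.float64(0.149))), ((np.int64(424), np.int64(209)), (np.float64(0.582), np.float64(0.419), np.float64(0.15))), ((np.int64(424), np.int64(210)), (np.float64(0.584), np.float64(0.419), np.float64(0.147))), ((np.int64(424), np.int64(211)), (np.float64(0.588), np.float64(0.417), np.float64(0.149))), ((np.int64(424), np.int64(212)), (np.float64(0.591), np.float64(0.417), np.float64(0.148))), ((np.int64(421), np.int64(214)), (np.float64(0.594), np.float64(0.407), np.float64(0.144)))]
side0 blue 132 [0.4682351  0.01614357 0.27445731] [ 0.4613592  -0.04046507  0
[... 432 characters left out ...]
at64(0.574), np.float64(0.403), np.float64(0.154))), ((np.int64(224), np.int64(181)), (np.float64(0.584), np.float64(0.405), np.float64(0.146))), ((np.int64(221), np.int64(183)), (np.float64(0.574), np.float64(0.413), np.float64(0.138))), ((np.int64(231), np.int64(194)), (np.float64(0.466), np.float64(0.195), np.float64(0.198))), ((np.int64(233), np.int64(195)), (np.float64(0.466), np.float64(0.183), np.float64(0.198))), ((np.int64(235), np.int64(196)), (np.float64(0.464), np.float64(0.17), np.float64(0.2))), ((np.int64(238), np.int64(197)), (np.float64(0.463), np.float64(0.152), np.float64(0.203))), ((np.int64(238), np.int64(199)), (np.float64(0.461), np.float64(0.151), np.float64(0.197)))]
```

Run:
```python
from h import *
a=cv2.imread('pics/scene0.png')[130:320,190:390]; b=cv2.imread('pics/side0.png')[140:300,200:400]
cv2.imwrite('pics/crop0a.png',cv2.resize(a,None,fx=4,fy=4)[:600*2][:,:800][:600])
cv2.imwrite('pics/crop0b.png',cv2.resize(b,None,fx=3.7,fy=3.7))
```

```text
(no output)
```

View pics/crop0a.png

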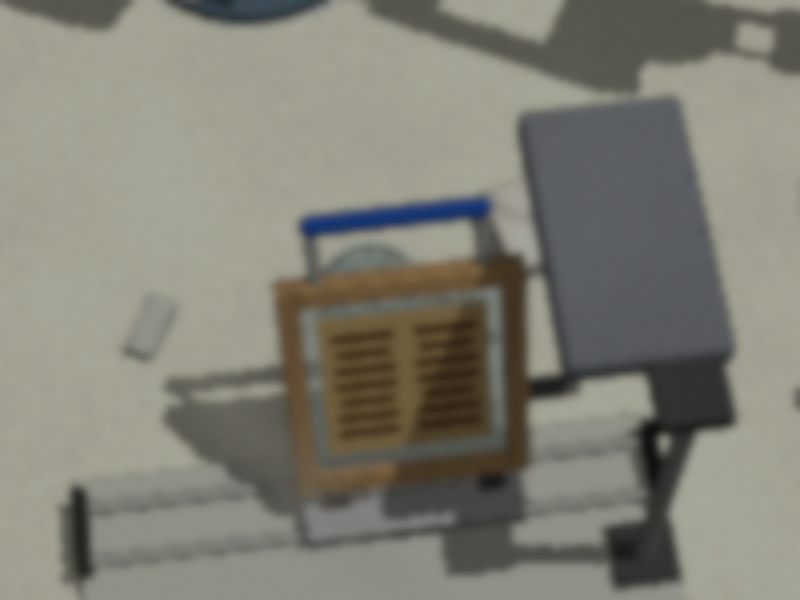

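View pics/crop0b.png

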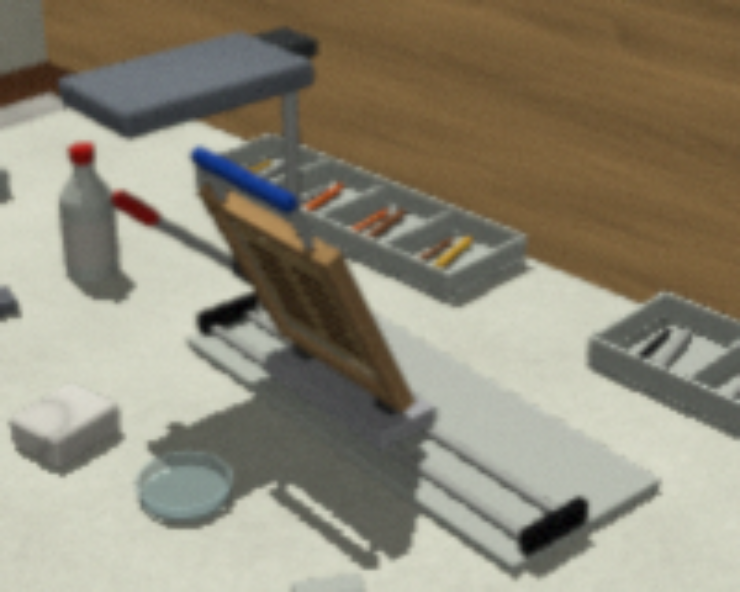

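View pics/top_scene0.png

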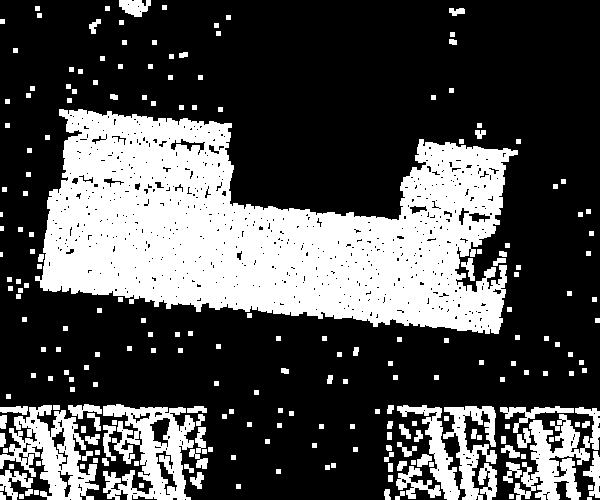

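Run:
```python
from h import *
def clean(Q,n=5):
    ii=((Q[:,:2]-[0.3,-0.4])*500).astype(int)  # 2mm
    im=np.zeros((300,400),np.uint8); ok=(ii>=0).all(1)&(ii<[300,400]).all(1)
    im[ii[ok,0],ii[ok,1]]=1
    im=cv2.morphologyEx(im,cv2.MORPH_CLOSE,np.ones((5,5),np.uint8)); im=cv2.morphologyEx(im,cv2.MORPH_OPEN,np.ones((7,7),np.uint8))
    k,l,s,_=cv2.connectedComponentsWithStats(im); j=1+np.argmax(s[1:,4]); v,u=np.nonzero(l==j)
    pts=np.c_[v,u]/500.+[0.3,-0.4]+0.001
    return pts
for f in ('scene0','side0'):
    P,C,UV=cloud(f)
    roi=(P[:,0]>0.3)&(P[:,0]<0.76)&(P[:,1]<0.35)&(P[:,1]>-.35)
    H=P[roi&(P[:,2]>0.3)&(P[:,2]<0.322)]; h=clean(H)
    r=cv2.minAreaRect((h*1000).astype(np.float32)); print(f,'hood',r,cv2.boxPoints(r).round().tolist())
    Q=P[roi&(P[:,2]>0.008)&(P[:,2]<0.017)]; h=clean(Q)
    r=cv2.minAreaRect((h*1000).astype(np.float32)); print(f,'plate',r,cv2.boxPoints(r).round().tolist())
```

```text
scene0 hood ((560.556396484375, 166.95547485351562), (118.02294158935547, 246.49249267578125), 85.42607879638672) [[433.0, 118.0], [679.0, 98.0], [688.0, 216.0], [442.0, 236.0]]
scene0 plate ((620.3572387695312, -21.810501098632812), (458.854248046875, 183.4037322998047), 84.77180480957031) [[508.0, -242.0], [691.0, -259.0], [733.0, 198.0], [550.0, 215.0]]
side0 hood ((533.9182739257812, 165.2880859375), (110.55318450927734, 198.696044921875), 83.45370483398438) [[429.0, 122.0], [626.0, 99.0], [639.0, 209.0], [442.0, 232.0]]
side0 plate ((655.3505859375, -83.1561279296875), (342.325927734375, 95.4978256225586), 84.42780303955078) [[591.0, -249.0], [686.0, -258.0], [719.0, 83.0], [624.0, 92.0]]
```

```bash
cat >> h.py <<'E'
YAW=-np.deg2rad(5.2); O=np.array([0.5778,-0.048,0.])
S=R.from_euler('z',YAW)
def s2w(p): return S.apply(p)+O
def w2s(p): return S.inv().apply(np.asarray(p)-O)
def tool(pitch):
    "tool z = stand (sin pitch,0,-cos pitch), tool y = stand(cos,0,sin)"
    z=np.array([np.sin(pitch),0,-np.cos(pitch)]); y=np.array([np.cos(pitch),0,np.sin(pitch)]); x=np.cross(y,z)
    return S*R.from_matrix(np.c_[x,y,z])
def plan(ps,pitch,n,grasp=False):
    s=telemetry.get_state(); p=s['position']; r=rot(s['orientation']); T=tool(pitch)
    t=s2w(ps)
    if grasp: t=t+T.apply([0,0,manip.grasp_offset])
    w=(r.inv()*T).as_rotvec()
    for k in range(n):
        rk=r*R.from_rotvec(w*k/n); print(np.r_[rk.inv().apply((t-p)/n),w/n].round(4).tolist())
def st():
    s=telemetry.get_state(); r=rot(s['orientation']); z=S.inv().apply(r.apply([0,0,1])); y=S.inv().apply(r.apply([0,1,0]))
    print('t',round(s['time'],2),'tcp_stand',w2s(s['position']).round(4),'grasp_stand',w2s(s['position']-r.apply([0,0,manip.grasp_offset])).round(4),'z',z.round(3),'y',y.round(3),'Fstand',S.inv().apply(s['contact_force']).round(2),'grip',round(s['grip_width']*88.1,1))
E
python3 - <<'E'
from h import *
s=telemetry.get_state();r=rot(s['orientation']);p=s['position']
for f in('scene0','side0'):
    P,C,UV=cloud(f);Q=r.inv().apply(P-p)
    for a,b in((-.13,-.07),(-.06,0.01)):
        m=(abs(Q[:,:2])<.16).all(1)&(Q[:,2]>a)&(Q[:,2]<b); 
        print(f,a,m.sum(),np.percentile(Q[m],[1,99],axis=0).round(3).tolist() if m.any() else '')
st()
plan([-.12,.0,.45],0.45,10)
E
```

```text
scene0 -0.13 1059 [[-0.036, -0.093, -0.125], [0.031, 0.091, -0.072]]
scene0 -0.06 108 [[-0.015, -0.059, -0.058], [0.008, 0.059, 0.002]]
side0 -0.13 503 [[-0.033, -0.097, -0.128], [0.034, 0.082, -0.071]]
side0 -0.06 122 [[-0.009, -0.067, -0.055], [0.012, 0.054, -0.001]]
t 0.1 tcp_stand [-0.3931  0.5388  0.2379] grasp_stand [-0.3931  0.5388  0.2566] z [-0.001 -0.001 -1.   ] y [ 0.325  0.946 -0.002] Fstand [-0.36 -0.62 -0.2 ] grip 88.3
[-0.0433, -0.0421, -0.0212, -0.0392, -0.0278, 0.1218]
[-0.0487, -0.0357, -0.0214, -0.0392, -0.0278, 0.1218]
[-0.0532, -0.0286, -0.0212, -0.0392, -0.0278, 0.1218]
[-0.0568, -0.0211, -0.0207, -0.0392, -0.0278, 0.1218]
[-0.0595, -0.0132, -0.0197, -0.0392, -0.0278, 0.1218]
[-0.0611, -0.0051, -0.0184, -0.0392, -0.0278, 0.1218]
[-0.0617, 0.0031, -0.0168, -0.0392, -0.0278, 0.1218]
[-0.0613, 0.0112, -0.0148, -0.0392, -0.0278, 0.1218]
[-0.0598, 0.0191, -0.0125, -0.0392, -0.0278, 0.1218]
[-0.0573, 0.0267, -0.01, -0.0392, -0.0278, 0.1218]
```

```bash
python3 -m creep '[[0.0881,0,0,-0.06,0,0,0],[0.0881,0,0,-0.06,0,0,0],[0.0881,0,0,-0.06,0,0,0]]'
python3 - <<'E'
from h import *
st()
plan([-.15,.0,.42],0.45,10)
E
```

```text
time: 0.48
position: [0.2337, 0.5221, 0.4141]
orientation: [-0.004, 0.209, 0.978, -0.008]
contact_force: [0.1, -0.1, 1.1]
grip_width: 1.004
t 0.47 tcp_stand [-0.3943  0.5365  0.4141] grasp_stand [-0.3942  0.5368  0.4328] z [-0.009 -0.016 -1.   ] y [ 0.325  0.945 -0.018] Fstand [ 0.14 -0.04  1.14] grip 88.5
[-0.0406, -0.0428, 0.0, -0.0408, -0.0271, 0.122]
[-0.0455, -0.0375, -0.0005, -0.0408, -0.0271, 0.122]
[-0.0497, -0.0317, -0.0006, -0.0408, -0.0271, 0.122]
[-0.0532, -0.0254, -0.0003, -0.0408, -0.0271, 0.122]
[-0.0559, -0.0187, 0.0002, -0.0408, -0.0271, 0.122]
[-0.0578, -0.0118, 0.0012, -0.0408, -0.0271, 0.122]
[-0.0587, -0.0048, 0.0024, -0.0408, -0.0271, 0.122]
[-0.0588, 0.0023, 0.0039, -0.0408, -0.0271, 0.122]
[-0.0579, 0.0092, 0.0058, -0.0408, -0.0271, 0.122]
[-0.0562, 0.0159, 0.0078, -0.0408, -0.0271, 0.122]
```

```bash
python3 -m creep '[[0.0881,-0.04,-0.043,0,-0.041,-0.027,0.122],[0.0881,-0.045,-0.037,0,-0.041,-0.027,0.122],[0.0881,-0.05,-0.032,0,-0.041,-0.027,0.122],[0.0881,-0.053,-0.025,0,-0.041,-0.027,0.122],[0.0881,-0.056,-0.019,0,-0.041,-0.027,0.122]]'
python3 - <<'E'
from h import *
st()
plan([-.15,.0,.42],0.45,5)
E
```

```text
time: 1.1
position: [0.3322, 0.2415, 0.4198]
orientation: [0.089, 0.496, 0.86, 0.083]
contact_force: [0.8, -1.5, 1.1]
grip_width: 0.999
t 1.1 tcp_stand [-0.2708  0.266   0.4198] grasp_stand [-0.2751  0.2646  0.438 ] z [ 0.229  0.076 -0.97 ] y [0.79  0.568 0.231] Fstand [ 0.97 -1.41  1.12] grip 88.0
[-0.0573, -0.0111, 0.0015, -0.0376, -0.0279, 0.1191]
[-0.0582, -0.0043, 0.0028, -0.0376, -0.0279, 0.1191]
[-0.0582, 0.0025, 0.0044, -0.0376, -0.0279, 0.1191]
[-0.0574, 0.0092, 0.0062, -0.0376, -0.0279, 0.1191]
[-0.0557, 0.0156, 0.0083, -0.0376, -0.0279, 0.1191]
```

```bash
python3 -m creep '[[0.0881,-0.057,-0.011,0.001,-0.038,-0.028,0.119],[0.0881,-0.058,-0.004,0.003,-0.038,-0.028,0.119],[0.0881,-0.058,0.002,0.004,-0.038,-0.028,0.119],[0.0881,-0.057,0.009,0.006,-0.038,-0.028,0.119],[0.0881,-0.056,0.016,0.008,-0.038,-0.028,0.119]]'
python3 - <<'E'
from h import *
st()
p,d,c=shot('wrist','w1'); p,d,c=shot('side','s1')
plan([-.1487,.05,.353],0.45,3,True)
E
```

```text
time: 1.72
position: [0.4258, -0.0429, 0.4211]
orientation: [0.17, 0.725, 0.649, 0.154]
contact_force: [0.9, 0.7, -0.1]
grip_width: 0.999
t 1.73 tcp_stand [-0.1519 -0.0087  0.4211] grasp_stand [-0.1602 -0.0086  0.4378] z [ 0.446 -0.006 -0.895] y [ 0.895 -0.018  0.446] Fstand [ 0.88  0.77 -0.06] grip 88.0
[0.0207, -0.0095, 0.0264, 0.0031, 0.0031, -0.008]
[0.0207, -0.0093, 0.0265, 0.0031, 0.0031, -0.008]
[0.0207, -0.009, 0.0266, 0.0031, 0.0031, -0.008]
```

View pics/w1.png

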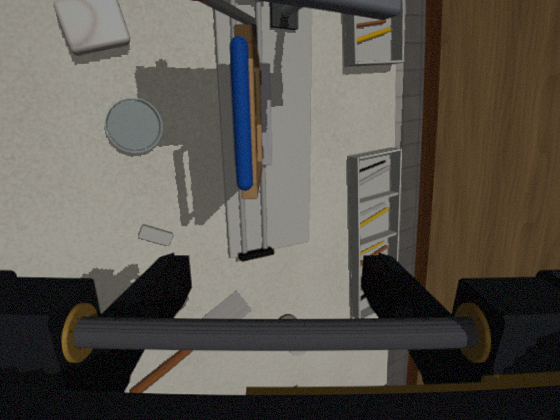

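View pics/s1.png

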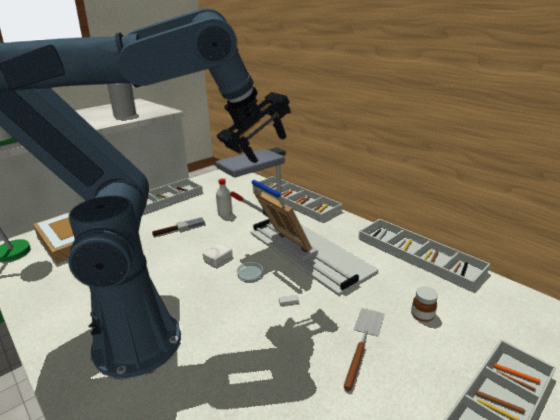

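The wrist view shows the blue bar from (238,42) to (244,185), with the frame edge-on behind it. I measure the bar from this picture.

```bash
cat >> h.py <<'E'
def blue(fn):
    P,C,UV=cloud(fn); hsv=cv2.cvtColor(C[None],cv2.COLOR_RGB2HSV)[0].astype(int)
    b=(hsv[:,0]>105)&(hsv[:,0]<130)&(hsv[:,1]>150)&(P[:,2]>0.2)&(P[:,2]<0.36)
    c=load(fn)[2]; Q=P[b]; v=np.median(Q,0)-c['position']; v/=np.linalg.norm(v)
    B=w2s(Q+0.0065*v)
    B=B[np.linalg.norm((B-np.median(B,0))[:,[0,2]],axis=1)<.02]
    print(fn,len(B),'blue ctr stand',np.median(B,0).round(4),'y mid',((np.percentile(B[:,1],1)+np.percentile(B[:,1],99))/2).round(4),'y ends',np.percentile(B[:,1],[1,99]).round(4),'slope',np.polyfit(B[:,1],B[:,0],1)[0].round(3))
E
python3 - <<'E'
from h import *
for f in('w1','s1','scene0','side0'): blue(f)
E
```

```text
w1 2416 blue ctr stand [-0.1111  0.0714  0.2704] y mid 0.0658 y ends [0.0022 0.1294] slope 0.002
s1 133 blue ctr stand [-0.1122  0.0587  0.2721] y mid 0.0644 y ends [0.0036 0.1252] slope -0.007
scene0 130 blue ctr stand [-0.1099  0.0671  0.27  ] y mid 0.066 y ends [0.006  0.1261] slope 0.009
side0 132 blue ctr stand [-0.112   0.0583  0.2723] y mid 0.0643 y ends [0.003  0.1256] slope -0.012
```

```bash
python3 -m creep '[[0.0881,0.021,-0.009,0.026,0.003,0.003,-0.008],[0.0881,0.021,-0.009,0.026,0.003,0.003,-0.008],[0.0881,0.021,-0.009,0.026,0.003,0.003,-0.008],[0.0881,0,0,0,0,0,0]]'
python3 - <<'E'
from h import *
st()
plan([-.111,.05,.271],0.45,4,True)
E
```

```text
time: 2.33
position: [0.4416, 0.0175, 0.3349]
orientation: [0.164, 0.72, 0.658, 0.149]
contact_force: [0.4, 0.3, -0.6]
grip_width: 1.0
t 2.33 tcp_stand [-0.1416  0.0529  0.3349] grasp_stand [-0.1497  0.0529  0.3518] z [ 0.432 -0.    -0.902] y [0.902 0.001 0.432] Fstand [ 0.36  0.37 -0.56] grip 88.1
[-0.0007, 0.0, 0.0224, -0.0007, 0.0, 0.0002]
[-0.0007, -0.0, 0.0224, -0.0007, 0.0, 0.0002]
[-0.0007, -0.0, 0.0224, -0.0007, 0.0, 0.0002]
[-0.0007, -0.0, 0.0224, -0.0007, 0.0, 0.0002]
```

```bash
python3 -m creep '[[0.0881,-0.001,0,0.023,0,0,0],[0.0881,-0.001,0,0.023,0,0,0],[0.0881,-0.001,0,0.023,0,0,0],[0.0881,-0.001,0,0.022,0,0,0]]'
python3 - <<'E'
from h import *
st()
p,d,c=shot('wrist','w2');blue('w2')
plan([-.111,.05,.271],0.45,1,True)
E
```

```text
time: 2.82
position: [0.484, 0.0102, 0.2589]
orientation: [0.168, 0.717, 0.66, 0.152]
contact_force: [-1.1, -0.2, 0.2]
grip_width: 0.998
t 2.83 tcp_stand [-0.0987  0.0494  0.2589] grasp_stand [-0.107   0.0494  0.2757] z [ 0.442 -0.    -0.897] y [0.897 0.008 0.442] Fstand [-1.07 -0.32  0.25] grip 87.9
w2 8356 blue ctr stand [-0.111  0.085  0.271] y mid 0.0656 y ends [0.0027 0.1286] slope 0.002
[0.0007, -0.004, 0.0002, 0.0038, -0.0001, 0.0074]
```

View pics/w2.png

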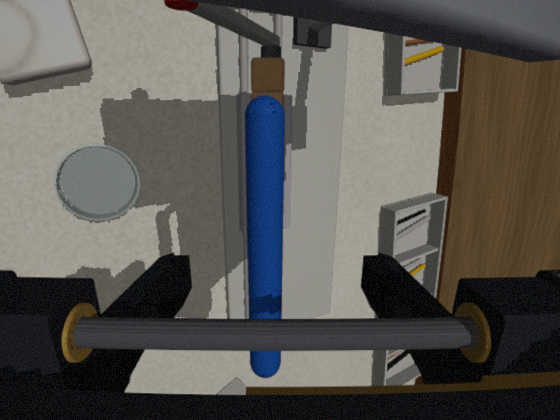

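The bar runs between the open fingers from (265,97) to (265,375), 4 mm off centre, so I correct that and close.

```bash
python3 -m creep '[[0.0881,0,-0.004,0,0.003,0,0.006],[0.02,0,0,0,0,0,0],[0.0,0,0,0,0,0,0],[0.0,0,0,0,0,0,0],[0.0,0,0,0,0,0,0]]' 15
python3 - <<'E'
from h import *
st()
E
```

```text
time: 3.5
position: [0.4805, 0.0101, 0.2589]
orientation: [0.167, 0.719, 0.658, 0.152]
contact_force: [0.1, 0.1, 0.5]
grip_width: 0.572
t 3.5 tcp_stand [-0.1022  0.049   0.2589] grasp_stand [-0.1104  0.0491  0.2757] z [ 0.44  -0.001 -0.898] y [0.898 0.003 0.44 ] Fstand [0.05 0.14 0.47] grip 50.4
```

```bash
python3 -m creep '[[0.0,0,0,0,0,0,0],[0.0,0,0,0,0,0,0],[0.0,0,0,0,0,0,0],[0.0,0,0,0,0,0,0]]' 15
python3 - <<'E'
from h import *
st()
E
```

```text
time: 4.0
position: [0.48, 0.0102, 0.2586]
orientation: [0.167, 0.719, 0.658, 0.151]
contact_force: [-4.3, 0.1, 1.6]
grip_width: 0.175
t 4.0 tcp_stand [-0.1026  0.0491  0.2586] grasp_stand [-0.1108  0.0491  0.2754] z [ 0.439 -0.    -0.899] y [0.899 0.003 0.439] Fstand [-4.29 -0.33  1.57] grip 15.4
```

```bash
python3 -m creep '[[0.0,-0.012,0,0,0,0,0],[0.0,-0.02,0,0,0,0,0],[0.0,-0.02,0,0,0,0,0],[0.0,-0.02,0,0,0,0,0],[0.0,-0.02,0,0,0,0,0]]' 20
python3 - <<'E'
from h import *
st()
plan([-.111,-.08,.2754],0.455,3,True)
E
```

```text
time: 4.62
position: [0.4709, -0.0788, 0.2582]
orientation: [0.163, 0.717, 0.66, 0.154]
contact_force: [-1.6, 3.7, 1.5]
grip_width: 0.176
t 4.62 tcp_stand [-0.1037 -0.0403  0.2582] grasp_stand [-0.1118 -0.0405  0.275 ] z [ 0.436  0.009 -0.9  ] y [0.9   0.006 0.436] Fstand [-1.92  3.55  1.49] grip 15.5
[-0.0132, 0.0003, -0.0001, -0.0012, -0.003, 0.0019]
[-0.0132, 0.0003, -0.0001, -0.0012, -0.003, 0.0019]
[-0.0132, 0.0003, -0.0, -0.0012, -0.003, 0.0019]
```

```bash
python3 -m creep '[[0.0,-0.017,0,0,0,-0.003,0],[0.0,-0.017,0,0,0,-0.003,0],[0.0,-0.015,0,0,0,-0.003,0],[0.0,-0.01,0,0,0,0,0]]' 20
python3 - <<'E'
from h import *
st()
E
```

```text
time: 5.12
position: [0.4653, -0.1355, 0.2578]
orientation: [0.162, 0.718, 0.659, 0.154]
contact_force: [-1.1, 30.6, 10.6]
grip_width: 0.178
t 5.12 tcp_stand [-0.1041 -0.0974  0.2578] grasp_stand [-0.1122 -0.0976  0.2746] z [ 0.435  0.01  -0.901] y [0.901 0.004 0.435] Fstand [-3.85 30.38 10.63] grip 15.7
```

```bash
python3 -m creep '[[0.0,0,0,0,0,0,0],[0.0,0,0,0,0,0,0]]' 15
python3 - <<'E'
from h import *
st()
E
```

```text
time: 5.38
position: [0.4655, -0.1348, 0.2578]
orientation: [0.161, 0.718, 0.659, 0.155]
contact_force: [-0.9, 1.5, 0.7]
grip_width: 0.174
t 5.38 tcp_stand [-0.104  -0.0966  0.2578] grasp_stand [-0.1121 -0.0968  0.2746] z [ 0.435  0.012 -0.901] y [0.901 0.003 0.435] Fstand [-1.01  1.41  0.7 ] grip 15.3
```

Resting at the stop with about 1 N. I open, back off and check.

```bash
python3 -m creep '[[0.05,0,0,0,0,0,0],[0.0881,0,0,0,0,0,0],[0.0881,0,0,0,0,0,0],[0.0881,0,0,0,0,0,0],[0.0881,0,0,-0.03,0,0,0]]' 15;  python3 -m creep '[[0.0881,0,0,-0.06,0,0,0],[0.0881,0,0,-0.05,0,0,0]]'
python3 - <<'E'
from h import *
st()
for n,f in(('wrist','w3'),('scene','sc3'),('side','s3')):
    p,d,c=shot(n,f)
    try: blue(f)
    except Exception as e: print(e)
    P,C,UV=cloud(f); hsv=cv2.cvtColor(C[None],cv2.COLOR_RGB2HSV)[0].astype(int); Q=w2s(P)
    red=((hsv[:,0]<6)|(hsv[:,0]>174))&(hsv[:,1]>140)&(Q[:,0]>-.25)&(Q[:,0]<.15)&(Q[:,1]>-.05)&(Q[:,1]<.2)&(Q[:,2]>.03)&(Q[:,2]<.28)
    print(f,'red',red.sum(),np.percentile(Q[red],[2,50,98],axis=0).round(3).tolist() if red.any() else '')
E
```

```text
time: 6.0
position: [0.4517, -0.1338, 0.2829]
orientation: [0.159, 0.718, 0.66, 0.154]
contact_force: [0.1, 0.6, 0.7]
grip_width: 0.719
time: 6.25
position: [0.4026, -0.1299, 0.3826]
orientation: [0.157, 0.718, 0.66, 0.153]
contact_force: [-0.2, -1.2, 1.1]
grip_width: 0.941
t 6.25 tcp_stand [-0.1671 -0.0974  0.3826] grasp_stand [-0.1751 -0.0977  0.3995] z [ 0.428  0.016 -0.904] y [0.904 0.003 0.428] Fstand [-0.06 -1.2   1.06] grip 82.9
w3 2458 blue ctr stand [-0.1111 -0.0731  0.2707] y mid -0.0784 y ends [-0.1418 -0.0151] slope 0.001
w3 red 1004 [[-0.135, 0.038, 0.196], [-0.129, 0.061, 0.203], [-0.119, 0.084, 0.206]]
sc3 117 blue ctr stand [-0.1099 -0.0692  0.2701] y mid -0.0742 y ends [-0.1293 -0.019 ] slope 0.006
sc3 red 66 [[-0.129, 0.043, 0.196], [-0.124, 0.066, 0.202], [-0.117, 0.089, 0.208]]
s3 176 blue ctr stand [-0.1117 -0.0814  0.2716] y mid -0.078 y ends [-0.1414 -0.0146] slope -0.004
s3 red 63 [[-0.135, 0.037, 0.193], [-0.131, 0.058, 0.201], [-0.124, 0.087, 0.207]]
```

View pics/sc3.png

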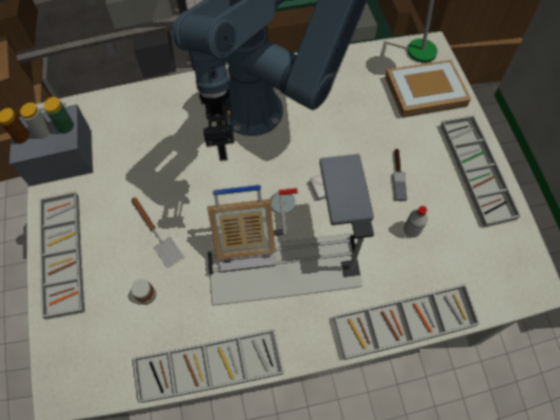

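View pics/w3.png

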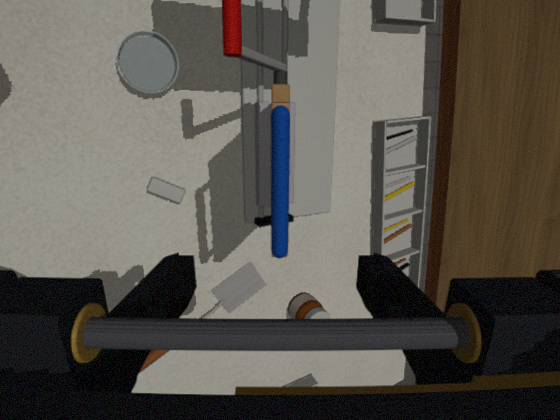

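Run:
```python
from h import *
s=telemetry.get_state(); c=eyes.calibration('wrist'); r=rot(s['orientation'])
print('cam in tool',r.inv().apply(c['position']-s['position']), 'joints',s['joints'].round(3))
plan([-.21,.070,.36],0.0,4)
```

```text
cam in tool [ 0.07583119 -0.00032848 -0.14631594] joints [-0.837 -0.607  2.03   0.312  1.398 -0.755]
[0.0422, -0.0124, 0.0011, 0.1116, -0.0028, 0.0013]
[0.0422, -0.0123, 0.0024, 0.1116, -0.0028, 0.0013]
[0.0421, -0.012, 0.0036, 0.1116, -0.0028, 0.0013]
[0.0421, -0.0116, 0.0048, 0.1116, -0.0028, 0.0013]
```

```bash
python3 -m creep '[[0.04,0.04,-0.012,0.001,0.112,-0.003,0.001],[0.0,0.04,-0.012,0.002,0.112,-0.003,0.001],[0.0,0.04,-0.012,0.004,0.112,-0.003,0.001],[0.0,0.04,-0.012,0.005,0.112,-0.003,0.001],[0.0,0,0,0,0,0,0]]'
python3 - <<'E'
from h import *
st()
plan([-.20,.06,.183],0.0,5)
E
```

```text
time: 7.02
position: [0.3727, 0.0355, 0.3517]
orientation: [-0.008, 0.74, 0.672, -0.009]
contact_force: [0.7, -0.2, -0.3]
grip_width: 0.455
t 7.03 tcp_stand [-0.2118  0.0646  0.3517] grasp_stand [-0.2113  0.0647  0.3704] z [-0.023 -0.003 -1.   ] y [ 1.    -0.005 -0.023] Fstand [ 0.69 -0.12 -0.27] grip 40.1
[-0.0008, 0.0032, 0.0337, -0.0047, 0.0006, -0.001]
[-0.0008, 0.003, 0.0337, -0.0047, 0.0006, -0.001]
[-0.0009, 0.0028, 0.0337, -0.0047, 0.0006, -0.001]
[-0.0009, 0.0027, 0.0337, -0.0047, 0.0006, -0.001]
[-0.0009, 0.0025, 0.0337, -0.0047, 0.0006, -0.001]
```

```bash
python3 -m creep '[[0.0,-0.001,0.001,0.034,-0.005,0,0],[0.0,-0.001,0.001,0.034,-0.005,0,0],[0.0,-0.001,0.001,0.034,-0.005,0,0],[0.0,-0.001,0.001,0.034,-0.005,0,0],[0.0,0,0.001,0.030,-0.005,0,0]]'
python3 - <<'E'
from h import *
st()
p,d,c=shot('wrist','w4'); shot('side','s4')
plan([-.157,.06,.183],0.0,2)
E
```

```text
time: 7.65
position: [0.3755, 0.0281, 0.1775]
orientation: [0.004, 0.74, 0.673, 0.001]
contact_force: [0.3, 0.4, -0.0]
grip_width: 0.004
t 7.65 tcp_stand [-0.2083  0.0574  0.1775] grasp_stand [-0.2084  0.0575  0.1962] z [ 0.006 -0.004 -1.   ] y [ 1.    -0.004  0.006] Fstand [ 0.3   0.4  -0.01] grip 0.3
[0.0012, 0.0268, -0.0036, -0.0004, 0.0016, -0.002]
[0.0011, 0.0268, -0.0036, -0.0004, 0.0016, -0.002]
```

View pics/w4.png

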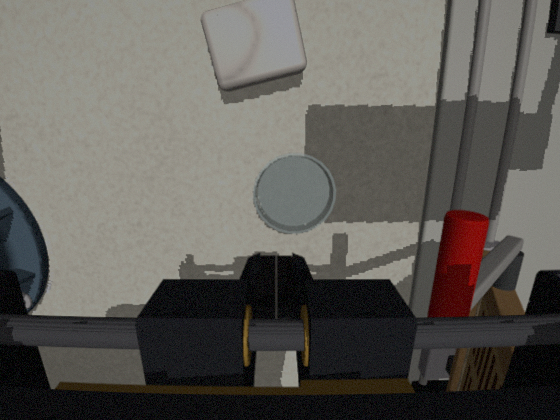

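View pics/s4.png

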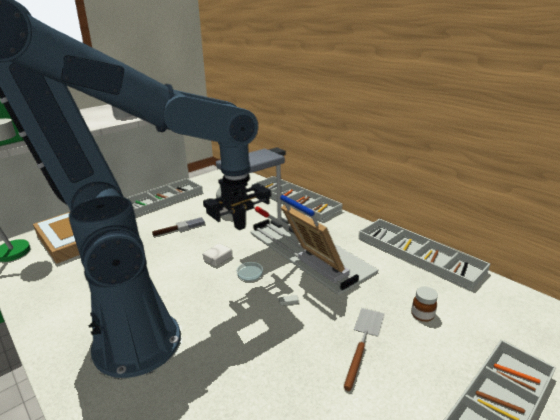

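```bash
python3 -m creep '[[0.0,0.001,0.027,-0.003,0,0.002,-0.002],[0.0,0.001,0.024,-0.003,0,0.002,-0.002],[0.0,0,0,0,0,0,0]]'
python3 - <<'E'
from h import *
st()
shot('side','s5')
E
```

```text
time: 8.12
position: [0.4259, 0.0239, 0.1834]
orientation: [0.0, 0.739, 0.674, 0.001]
contact_force: [-0.3, 0.2, 0.5]
grip_width: 0.008
t 8.12 tcp_stand [-0.1578  0.0579  0.1834] grasp_stand [-0.1578  0.0578  0.2021] z [ 0.001  0.001 -1.   ] y [ 1.    -0.002  0.001] Fstand [-0.3   0.16  0.48] grip 0.7
```

```bash
python3 -m creep '[[0.0,0,0.015,-0.012,0,0,0],[0.0,0,0.015,-0.012,0,0,0],[0.0,0,0.015,-0.009,0,0,0]]'
python3 - <<'E'
from h import *
st()
shot('side','s6');shot('wrist','w6')
for f in('s6','w6'):
    P,C,UV=cloud(f); hsv=cv2.cvtColor(C[None],cv2.COLOR_RGB2HSV)[0].astype(int); Q=w2s(P)
    red=((hsv[:,0]<6)|(hsv[:,0]>174))&(hsv[:,1]>140)&(Q[:,0]>-.25)&(Q[:,0]<.15)&(Q[:,1]>-.05)&(Q[:,1]<.2)&(Q[:,2]>.03)&(Q[:,2]<.28)
    print(f,'red',red.sum(),np.percentile(Q[red],[2,50,98],axis=0).round(3).tolist() if red.any() else '')
E
```

```text
time: 8.55
position: [0.4629, 0.0211, 0.217]
orientation: [-0.006, 0.739, 0.674, -0.004]
contact_force: [-8.6, 0.9, 11.2]
grip_width: 0.005
t 8.55 tcp_stand [-0.1207  0.0584  0.217 ] grasp_stand [-0.1204  0.0584  0.2357] z [-0.014  0.002 -1.   ] y [ 1.    -0.001 -0.014] Fstand [-8.67  0.1  11.21] grip 0.5
s6 red 27 [[-0.11, 0.007, 0.215], [-0.104, 0.041, 0.223], [-0.095, 0.051, 0.254]]
w6 red 2616 [[-0.117, 0.06, 0.22], [-0.098, 0.078, 0.228], [-0.089, 0.093, 0.254]]
```

View pics/w6.png

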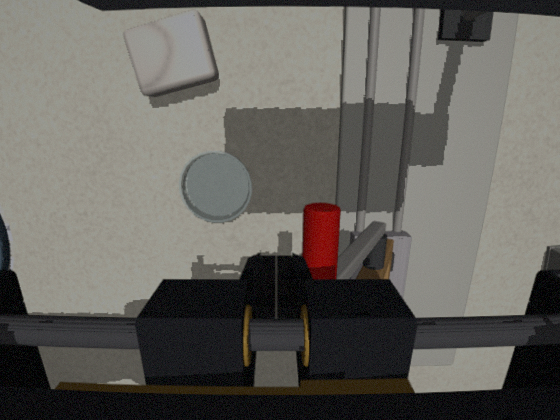

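```bash
python3 -m creep '[[0.0,0,-0.02,0.0,0,0,0],[0.0,0,-0.006,0.018,0,0,0],[0.0,0,0,0,0,0,0]]'
python3 - <<'E'
from h import *
st()
shot('side','s7');shot('wrist','w7')
for f in('s7','w7'):
    P,C,UV=cloud(f); hsv=cv2.cvtColor(C[None],cv2.COLOR_RGB2HSV)[0].astype(int); Q=w2s(P)
    red=((hsv[:,0]<6)|(hsv[:,0]>174))&(hsv[:,1]>140)&(Q[:,0]>-.25)&(Q[:,0]<.15)&(Q[:,1]>-.05)&(Q[:,1]<.2)&(Q[:,2]>.03)&(Q[:,2]<.28)
    print(f,'red',red.sum(),np.percentile(Q[red],[2,50,98],axis=0).round(3).tolist() if red.any() else '')
cv2.imwrite('pics/s7c.png',cv2.resize(cv2.imread('pics/s7.png')[150:300,180:380],None,fx=4,fy=4))
E
```

```text
time: 9.02
position: [0.4362, 0.0231, 0.2018]
orientation: [-0.003, 0.739, 0.674, -0.002]
contact_force: [0.1, 0.8, -1.0]
grip_width: 0.005
t 9.03 tcp_stand [-0.1475  0.058   0.2018] grasp_stand [-0.1473  0.058   0.2205] z [-0.008  0.001 -1.   ] y [ 1.    -0.001 -0.008] Fstand [ 0.02  0.81 -0.97] grip 0.4
s7 red 29 [[-0.138, 0.037, 0.193], [-0.131, 0.042, 0.2], [-0.122, 0.053, 0.207]]
w7 red 2776 [[-0.224, 0.055, 0.196], [-0.127, 0.076, 0.204], [-0.069, 0.093, 0.277]]
```

View pics/s7c.png

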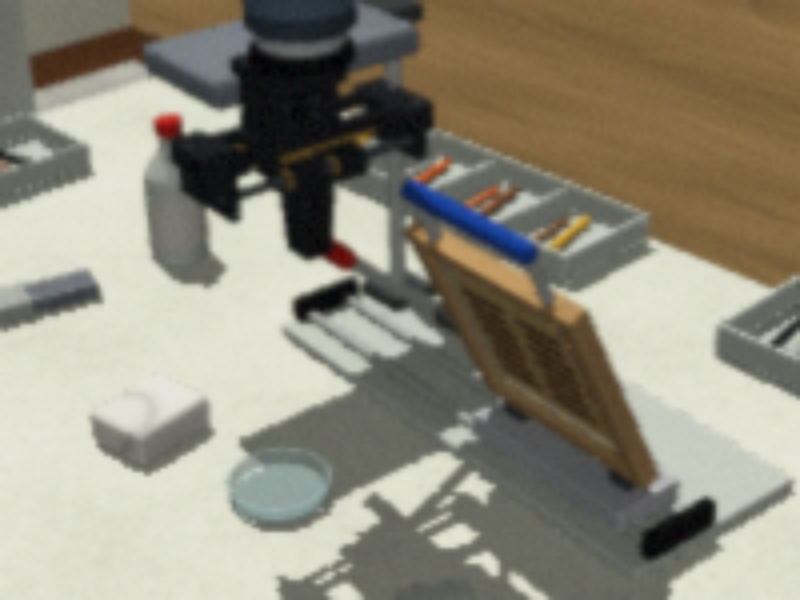

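View pics/w7.png

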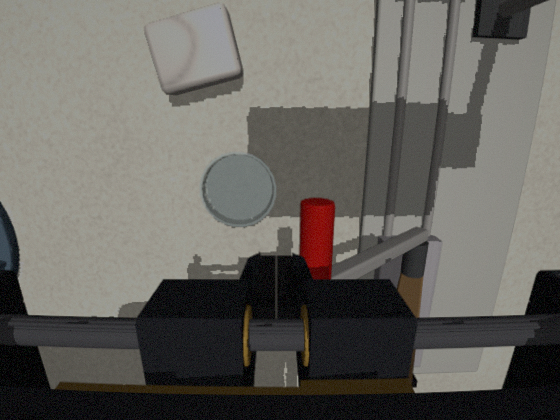

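```bash
python3 -m creep '[[0.0,0,-0.014,0.008,0,0,0],[0.0,0,0,0.022,0,0,0],[0.0,0,0.006,0,-0.007,0,0],[0.0,0,0.008,0,0,0,0]]'
python3 - <<'E'
from h import *
st()
E
```

```text
time: 9.62
position: [0.4369, 0.0233, 0.1771]
orientation: [-0.001, 0.739, 0.674, 0.0]
contact_force: [-38.2, 9.7, 40.1]
grip_width: 0.007
t 9.62 tcp_stand [-0.1468  0.0583  0.1771] grasp_stand [-0.1467  0.0582  0.1958] z [-0.002  0.002 -1.   ] y [ 1.    -0.    -0.002] Fstand [-38.97   6.23  40.09] grip 0.6
```

The slanted finger back jams the pin, with about 40 N on the tool. I back off at once and will carry the pin between the finger pads instead.

```bash
python3 -m creep '[[0.0,0,-0.03,0,0,0,0],[0.0,0,-0.02,-0.03,0,0,0],[0.045,0,0,-0.06,0,0,0],[0.045,0.01,0.03,-0.03,0,0,0]]'
python3 - <<'E'
from h import *
st()
shot('side','s8');shot('wrist','w8')
for f in('s8','w8'):
    blue(f)
    P,C,UV=cloud(f); hsv=cv2.cvtColor(C[None],cv2.COLOR_RGB2HSV)[0].astype(int); Q=w2s(P)
    red=((hsv[:,0]<6)|(hsv[:,0]>174))&(hsv[:,1]>140)&(Q[:,0]>-.25)&(Q[:,0]<.15)&(Q[:,1]>-.05)&(Q[:,1]<.2)&(Q[:,2]>.03)&(Q[:,2]<.28)
    print(f,'red',red.sum(),np.percentile(Q[red],[2,50,98],axis=0).round(3).tolist() if red.any() else '')
plan([-.128,.070,.255],0,3)
E
```

```text
time: 10.12
position: [0.4186, 0.0347, 0.3042]
orientation: [-0.001, 0.739, 0.674, 0.001]
contact_force: [0.8, -0.5, 0.2]
grip_width: 0.21
t 10.12 tcp_stand [-0.1661  0.0679  0.3042] grasp_stand [-0.1661  0.0679  0.3229] z [ 0.     0.002 -1.   ] y [ 1.    -0.001  0.   ] Fstand [ 0.83 -0.39  0.25] grip 18.5
s8 176 blue ctr stand [-0.112  -0.0823  0.2714] y mid -0.0778 y ends [-0.1418 -0.0139] slope -0.005
s8 red 64 [[-0.136, 0.038, 0.193], [-0.131, 0.058, 0.201], [-0.123, 0.088, 0.206]]
w8 172 blue ctr stand [-0.1439  0.0739  0.3323] y mid 0.0685 y ends [0.0614 0.0755] slope 0.818
w8 red 1258 [[-0.135, 0.04, 0.199], [-0.127, 0.068, 0.203], [-0.119, 0.093, 0.205]]
[0.0005, 0.0117, 0.0165, 0.001, -0.0008, 0.0001]
[0.0006, 0.0117, 0.0165, 0.001, -0.0008, 0.0001]
[0.0006, 0.0117, 0.0165, 0.001, -0.0008, 0.0001]
```

View pics/w8.png

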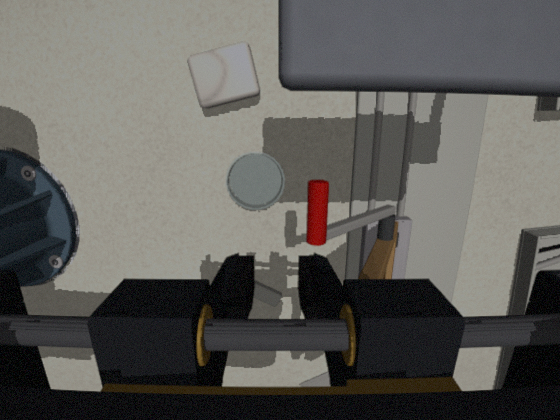

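Nothing has moved: the handle is unchanged and the red pin is back at about (318,212) in the wrist view. I go above it with an opening of 50 mm.

```bash
python3 -m creep '[[0.05,-0.002,0.013,0.01,0,0,0],[0.05,-0.002,0.013,0.016,0,0,0],[0.05,-0.002,0.012,0.016,0,0,0],[0.05,0,0,0,0,0,0]]' 10
python3 - <<'E'
from h import *
st()
plan([-.127,.061,.183],0,3)
E
```

```text
time: 10.72
position: [0.46, 0.0249, 0.2624]
orientation: [0.001, 0.738, 0.675, 0.002]
contact_force: [-0.2, 0.3, 0.3]
grip_width: 0.568
t 10.72 tcp_stand [-0.1239  0.062   0.2624] grasp_stand [-0.1239  0.0619  0.2811] z [ 0.003  0.002 -1.   ] y [1.    0.002 0.003] Fstand [-0.25  0.32  0.31] grip 50.0
[-0.0004, -0.0011, 0.0265, 0.0011, -0.0006, 0.0006]
[-0.0003, -0.0011, 0.0265, 0.0011, -0.0006, 0.0006]
[-0.0003, -0.0011, 0.0265, 0.0011, -0.0006, 0.0006]
```

```bash
python3 -m creep '[[0.05,0,-0.001,0.027,0,0,0],[0.05,0,-0.001,0.027,0,0,0],[0.05,0,-0.001,0.024,0,0,0],[0.03,0,0,0,0,0,0],[0.03,0,0,0,0,0,0]]' 5
python3 - <<'E'
from h import *
st()
shot('side','s9')
cv2.imwrite('pics/s9c.png',cv2.resize(cv2.imread('pics/s9.png')[150:300,180:380],None,fx=4,fy=4))
E
```

```text
time: 11.35
position: [0.4572, 0.0252, 0.1863]
orientation: [0.002, 0.738, 0.675, 0.002]
contact_force: [-0.3, 0.2, 0.7]
grip_width: 0.366
t 11.35 tcp_stand [-0.1267  0.062   0.1863] grasp_stand [-0.1268  0.062   0.205 ] z [ 0.006  0.001 -1.   ] y [1.    0.003 0.006] Fstand [-0.37  0.19  0.73] grip 32.3
```

View pics/s9c.png

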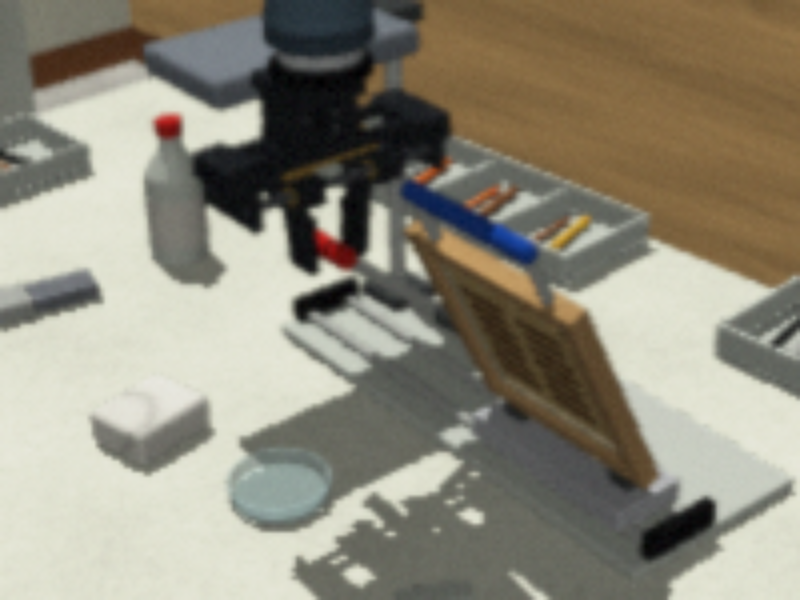

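```bash
python3 -m creep '[[0.015,0,0,0,0,0,0],[0.015,0,0,0,0,0,0],[0.015,0,0,0,0,0,0]]' 6
python3 - <<'E'
from h import *
st()
E
```

```text
time: 11.78
position: [0.4584, 0.025, 0.1882]
orientation: [0.003, 0.738, 0.675, 0.003]
contact_force: [1.7, -0.0, -4.1]
grip_width: 0.203
t 11.78 tcp_stand [-0.1256  0.0618  0.1882] grasp_stand [-0.1257  0.0618  0.2069] z [ 0.009  0.001 -1.   ] y [1.    0.003 0.009] Fstand [ 1.71  0.13 -4.12] grip 17.9
```

```bash
python3 -m creep '[[0.015,0,0.011,-0.011,0,0,0],[0.015,0,0.012,-0.009,0,0,0],[0.015,0,0.013,-0.008,0,0,0]]' 6
python3 - <<'E'
from h import *
st()
E
```

```text
time: 12.15
position: [0.4937, 0.022, 0.2188]
orientation: [0.001, 0.737, 0.675, 0.001]
contact_force: [-1.0, -2.2, -0.4]
grip_width: 0.199
t 12.15 tcp_stand [-0.0901  0.062   0.2188] grasp_stand [-0.0902  0.062   0.2375] z [ 0.003  0.001 -1.   ] y [1.    0.003 0.003] Fstand [-0.77 -2.23 -0.4 ] grip 17.6
```

```bash
python3 -m creep '[[0.015,0,0.014,-0.003,0,0,0],[0.015,0,0.015,-0.002,0,0,0],[0.015,0,0.015,0,0,0,0]]' 6
python3 - <<'E'
from h import *
st()
shot('side','s10')
cv2.imwrite('pics/s10c.png',cv2.resize(cv2.imread('pics/s10.png')[150:300,180:380],None,fx=4,fy=4))
E
```

```text
time: 12.52
position: [0.5427, 0.0174, 0.2302]
orientation: [0.004, 0.737, 0.675, 0.003]
contact_force: [-1.2, -1.0, 0.0]
grip_width: 0.201
t 12.53 tcp_stand [-0.0409  0.0619  0.2302] grasp_stand [-0.0411  0.0619  0.2489] z [ 0.009 -0.    -1.   ] y [1.    0.003 0.009] Fstand [-1.12 -1.12  0.02] grip 17.7
```

View pics/s10c.png

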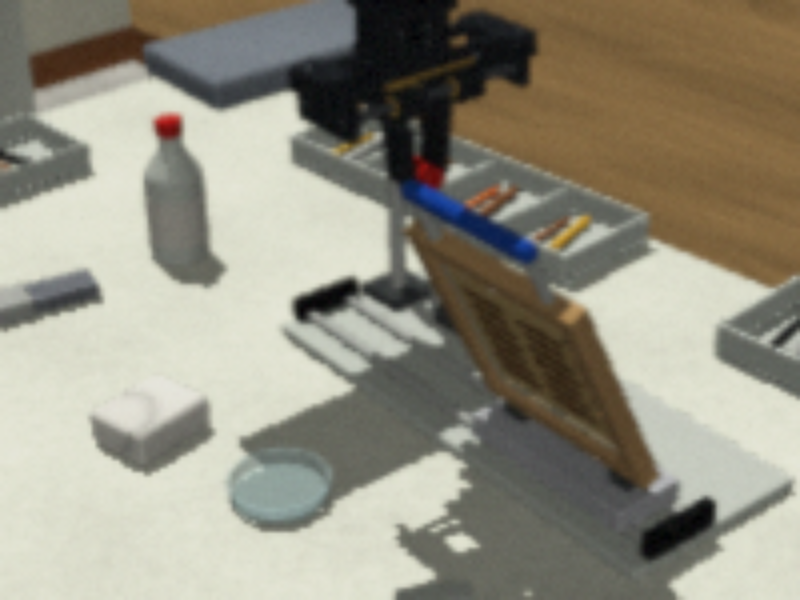

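```bash
python3 -m creep '[[0.015,0,0.015,0.002,0,0,0],[0.015,0,0.015,0.003,0,0,0],[0.015,0,0.015,0.005,0,0,0],[0.015,0,0,0,0,0,0]]' 6
python3 - <<'E'
from h import *
st()
shot('side','s11')
cv2.imwrite('pics/s11c.png',cv2.resize(cv2.imread('pics/s11.png')[150:300,180:380],None,fx=4,fy=4))
E
```

```text
time: 13.08
position: [0.5934, 0.0127, 0.2239]
orientation: [0.006, 0.737, 0.675, 0.005]
contact_force: [-0.5, -0.3, -3.4]
grip_width: 0.198
t 13.07 tcp_stand [0.01   0.0618 0.2239] grasp_stand [0.0098 0.0618 0.2425] z [ 0.015 -0.    -1.   ] y [1.    0.003 0.015] Fstand [-0.49 -0.34 -3.37] grip 17.5
```

View pics/s11c.png

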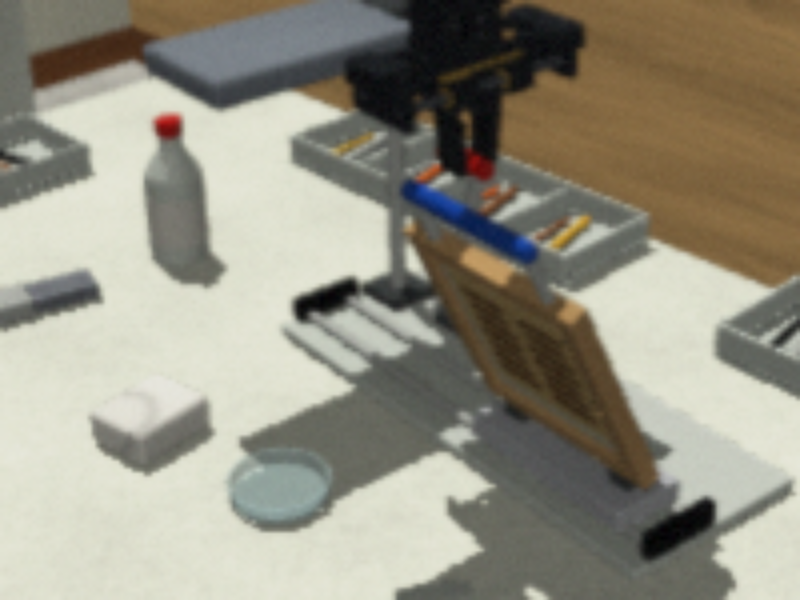

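```bash
python3 -m creep '[[0.04,0,0,0,0,0,0],[0.05,0,0,-0.02,0,0,0],[0.05,0,0,-0.04,0,0,0],[0.05,0,0,-0.06,0,0,0],[0.0881,0,0,-0.06,0,0,0]]' 6
python3 - <<'E'
from h import *
st()
for n,f in(('wrist','w12'),('scene','sc12'),('side','s12')):
    shot(n,f)
    try: blue(f)
    except Exception as e: print(e)
    P,C,UV=cloud(f); hsv=cv2.cvtColor(C[None],cv2.COLOR_RGB2HSV)[0].astype(int); Q=w2s(P)
    red=((hsv[:,0]<6)|(hsv[:,0]>174))&(hsv[:,1]>140)&(Q[:,0]>-.25)&(Q[:,0]<.15)&(Q[:,1]>-.05)&(Q[:,1]<.2)&(Q[:,2]>.03)&(Q[:,2]<.28)
    print(f,'red',red.sum(),np.percentile(Q[red],[2,50,98],axis=0).round(3).tolist() if red.any() else '')
E
```

```text
time: 13.75
position: [0.5864, 0.014, 0.4048]
orientation: [0.002, 0.737, 0.676, 0.002]
contact_force: [0.2, -0.3, 0.3]
grip_width: 0.659
t 13.75 tcp_stand [0.0029 0.0625 0.4048] grasp_stand [0.0028 0.0625 0.4235] z [ 0.005  0.001 -1.   ] y [1.    0.003 0.005] Fstand [ 0.26 -0.3   0.33] grip 58.0
w12 335 blue ctr stand [-0.1097 -0.0242  0.2709] y mid -0.0782 y ends [-0.1428 -0.0137] slope -0.035
w12 red 371 [[-0.049, -0.038, 0.076], [0.075, 0.069, 0.081], [0.082, 0.093, 0.149]]
sc12 98 blue ctr stand [-0.11   -0.0717  0.2707] y mid -0.0746 y ends [-0.1323 -0.0169] slope 0.001
sc12 red 64 [[0.072, 0.046, 0.072], [0.078, 0.072, 0.079], [0.083, 0.091, 0.085]]
s12 173 blue ctr stand [-0.1118 -0.084   0.2719] y mid -0.0762 y ends [-0.14   -0.0124] slope -0.011
s12 red 0
```

View pics/sc12.png

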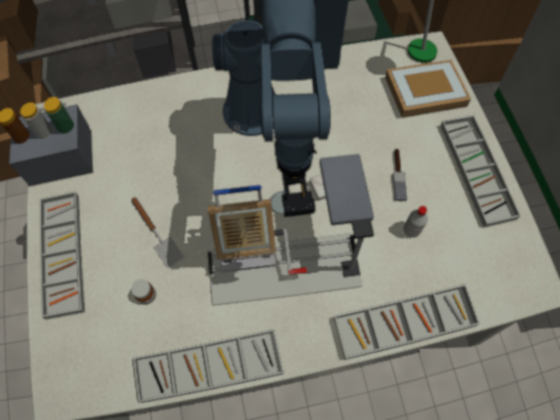

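View pics/w12.png

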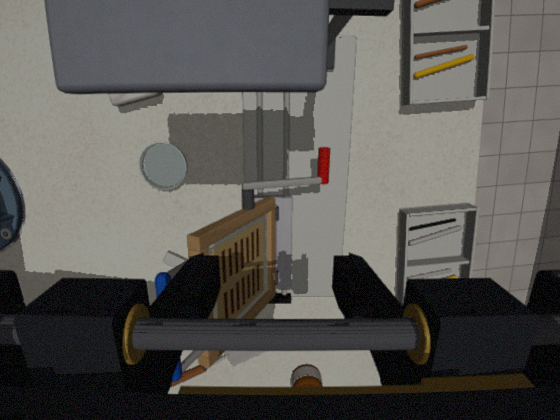

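Foot now at (297,270) in the scene view, stand (0.077, 0.07, 0.073): exactly the predicted fully-down place. Next I go back to the handle.

Run:
```python
from h import *
plan([-.15,-.08,.352],0.45,5,True)
```

```text
[-0.0284, -0.0296, 0.0141, -0.0872, -0.0001, 0.0007]
[-0.0284, -0.0307, 0.0115, -0.0872, -0.0001, 0.0007]
[-0.0284, -0.0316, 0.0088, -0.0872, -0.0001, 0.0007]
[-0.0284, -0.0322, 0.006, -0.0872, -0.0001, 0.0007]
[-0.0285, -0.0326, 0.0032, -0.0872, -0.0001, 0.0007]
```

```bash
python3 -m creep '[[0.0881,-0.028,-0.03,0.014,-0.087,0,0],[0.0881,-0.028,-0.031,0.011,-0.087,0,0],[0.0881,-0.028,-0.032,0.009,-0.087,0,0],[0.0881,-0.028,-0.032,0.006,-0.087,0,0],[0.0881,-0.028,-0.033,0.003,-0.087,0,0]]' 20; python3 -m creep '[[0.0881,0,0,0,0,0,0]]'
python3 - <<'E'
from h import *
st()
shot('wrist','w13');blue('w13')
plan([-.111,-.08,.272],0.45,4,True)
E
```

```text
time: 14.52
position: [0.4249, -0.1131, 0.3258]
orientation: [0.166, 0.716, 0.66, 0.152]
contact_force: [0.0, -1.5, 0.3]
grip_width: 0.998
time: 14.65
position: [0.4213, -0.1141, 0.3218]
orientation: [0.165, 0.719, 0.658, 0.151]
contact_force: [0.5, 0.9, 0.5]
grip_width: 1.0
t 14.65 tcp_stand [-0.1499 -0.08    0.3218] grasp_stand [-0.1581 -0.0801  0.3386] z [ 0.436  0.002 -0.9  ] y [0.9   0.001 0.436] Fstand [0.47 0.9  0.54] grip 88.1
w13 3697 blue ctr stand [-0.1108 -0.0694  0.2711] y mid -0.0777 y ends [-0.1406 -0.0149] slope 0.002
[-0.0002, 0.0027, 0.0204, 0.0007, -0.0004, 0.001]
[-0.0002, 0.0027, 0.0204, 0.0007, -0.0004, 0.001]
[-0.0002, 0.0027, 0.0204, 0.0007, -0.0004, 0.001]
[-0.0001, 0.0027, 0.0204, 0.0007, -0.0004, 0.001]
```

```bash
python3 -m creep '[[0.0881,0,0.005,0.02,0,0,0],[0.0881,0,0.003,0.02,0,0,0],[0.0881,0,0.003,0.021,0,0,0],[0.0881,0,0,0.021,0,0,0],[0.05,0,0,0,0,0,0]]' 20
python3 - <<'E'
from h import *
st()
plan([-.111,-.08,.272],0.45,1,True)
E
```

```text
time: 15.32
position: [0.4771, -0.1135, 0.2575]
orientation: [0.166, 0.715, 0.662, 0.153]
contact_force: [-0.6, 0.0, 0.3]
grip_width: 0.91
t 15.32 tcp_stand [-0.0944 -0.0743  0.2575] grasp_stand [-0.1026 -0.0744  0.2743] z [ 0.44   0.005 -0.898] y [0.898 0.014 0.44 ] Fstand [-0.59 -0.02  0.32] grip 80.1
[-0.0056, -0.0088, -0.0016, 0.0053, -0.0052, 0.0137]
```

```bash
python3 -m creep '[[0.05,-0.005,-0.009,0,0.005,-0.005,0.014],[0.03,0,0,0,0,0,0],[0.03,0,0,0,0,0,0],[0.03,0,0,0,0,0,0]]' 20
python3 - <<'E'
from h import *
st()
plan([-.111,-.08,.272],0.45,1,True)
E
```

```text
time: 15.82
position: [0.4697, -0.1176, 0.2565]
orientation: [0.166, 0.719, 0.658, 0.151]
contact_force: [0.2, 0.2, 0.4]
grip_width: 0.455
t 15.82 tcp_stand [-0.1013 -0.0791  0.2565] grasp_stand [-0.1095 -0.0791  0.2733] z [ 0.438 -0.001 -0.899] y [0.899 0.002 0.438] Fstand [0.15 0.2  0.36] grip 40.1
[-0.0009, -0.002, 0.0006, 0.003, 0.0007, 0.0019]
```

Close, then a gentle nudge toward the end stop before raising.

```bash
python3 -m creep '[[0.0,0,-0.001,0,0,0,0],[0.0,0,0,0,0,0,0],[0.0,0,0,0,0,0,0],[0.0,0,0,0,0,0,0]]' 25; python3 -m creep '[[0.0,-0.002,0,0,0,0,0],[0.0,-0.002,0,0,0,0,0]]' 25
python3 - <<'E'
from h import *
st()
E
```

```text
time: 16.32
position: [0.4685, -0.1178, 0.2564]
orientation: [0.166, 0.719, 0.658, 0.151]
contact_force: [-1.6, 0.0, 0.5]
grip_width: 0.174
time: 16.58
position: [0.4681, -0.1194, 0.2563]
orientation: [0.164, 0.719, 0.658, 0.153]
contact_force: [-1.8, 12.1, 5.5]
grip_width: 0.172
t 16.57 tcp_stand [-0.1028 -0.0811  0.2563] grasp_stand [-0.111  -0.0811  0.2731] z [ 0.437  0.005 -0.899] y [0.899 0.001 0.437] Fstand [-2.85 11.87  5.53] grip 15.2
```

```bash
python3 -m creep '[[0.0,0,0,0,0,0,0],[0.0,0,0.012,0,0.05,0,0],[0.0,0,0.012,0,0.05,0,0],[0.0,0,0.012,0,0.05,0,0],[0.0,0,0.012,0,0.05,0,0]]' 25
python3 - <<'E'
from h import *
st()
plan([0,-.081,.045+.2537],0.0,5,True)
E
```

```text
time: 17.2
position: [0.5119, -0.1224, 0.2724]
orientation: [0.087, 0.732, 0.67, 0.084]
contact_force: [-2.3, 1.2, 1.2]
grip_width: 0.167
t 17.2 tcp_stand [-0.0589 -0.08    0.2724] grasp_stand [-0.0634 -0.0802  0.2905] z [ 0.241  0.006 -0.971] y [0.971 0.001 0.241] Fstand [-2.39  1.02  1.16] grip 14.7
[-0.0002, 0.0118, 0.0014, 0.0486, -0.0013, 0.0004]
[-0.0002, 0.0119, 0.0008, 0.0486, -0.0013, 0.0004]
[-0.0002, 0.0119, 0.0002, 0.0486, -0.0013, 0.0004]
[-0.0002, 0.0119, -0.0004, 0.0486, -0.0013, 0.0004]
[-0.0002, 0.0118, -0.001, 0.0486, -0.0013, 0.0004]
```

```bash
python3 -m creep '[[0.0,0,0.012,0.001,0.049,0,0],[0.0,0,0.012,0.001,0.049,0,0],[0.0,0,0.012,0,0.049,0,0],[0.0,0,0.012,0,0.049,0,0]]' 25
python3 - <<'E'
from h import *
st()
plan([0,-.081,.045+.2537],0.0,1,True)
E
```

```text
time: 17.7
position: [0.5614, -0.1269, 0.2796]
orientation: [0.013, 0.737, 0.675, 0.016]
contact_force: [-1.7, 0.3, 0.8]
grip_width: 0.172
t 17.7 tcp_stand [-0.0092 -0.08    0.2796] grasp_stand [-0.0099 -0.0802  0.2983] z [ 0.041  0.006 -0.999] y [0.999 0.003 0.041] Fstand [-1.73  0.12  0.83] grip 15.1
[-0.001, 0.0092, 0.0, 0.041, -0.0059, 0.0032]
```

```bash
python3 -m creep '[[0.0,0,0.007,0,0.037,0,0],[0.0,0,0,0,0,0,0],[0.0,0,0,0,0,0,0]]' 25
python3 - <<'E'
from h import *
st()
for n,f in(('wrist','w14'),('scene','sc14'),('side','s14')):
    shot(n,f)
    P,C,UV=cloud(f);Q=w2s(P)
    # frame face points
    m=(abs(Q[:,0])<.04)&(Q[:,1]>-.165)&(Q[:,1]<.005)&(Q[:,2]>.08)&(Q[:,2]<.235)
    q=Q[m]; print(f,m.sum())
    if m.sum()>100:
        A=np.c_[q[:,2],q[:,1],np.ones(len(q))]
        w=np.ones(len(q),bool)
        for _ in range(8):
            s=np.linalg.lstsq(A[w],q[w,0],rcond=None)[0]; r=q[:,0]-A@s; w=abs(r)<max(.003,1.5*np.median(abs(r[w])))
        print('dx/dz',s[0].round(4),'x at z=.16',(s[0]*.16+s[1]*-.08+s[2]).round(4),'n',w.sum(),'dx/dy',s[1].round(4))
E
```

```text
time: 18.08
position: [0.5697, -0.1277, 0.2798]
orientation: [-0.001, 0.737, 0.676, 0.003]
contact_force: [-1.7, 0.3, 3.4]
grip_width: 0.176
t 18.07 tcp_stand [-0.0008 -0.0801  0.2798] grasp_stand [-0.0009 -0.0802  0.2985] z [ 0.003  0.006 -1.   ] y [1.    0.004 0.003] Fstand [-1.76  0.11  3.38] grip 15.5
w14 0
sc14 874
dx/dz -0.0043 x at z=.16 0.0012 n 630 dx/dy -0.0066
s14 1770
dx/dz -0.0019 x at z=.16 -0.0031 n 1358 dx/dy 0.0011
```

View pics/s14.png

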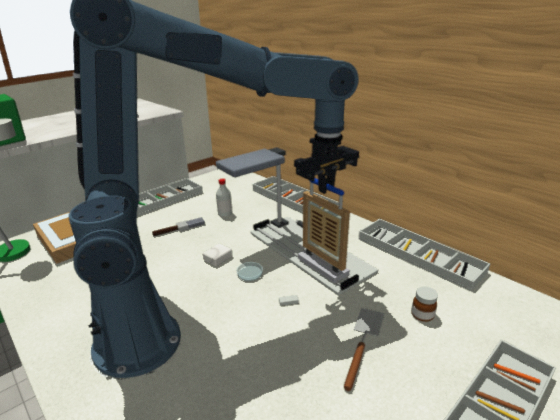

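View pics/sc14.png

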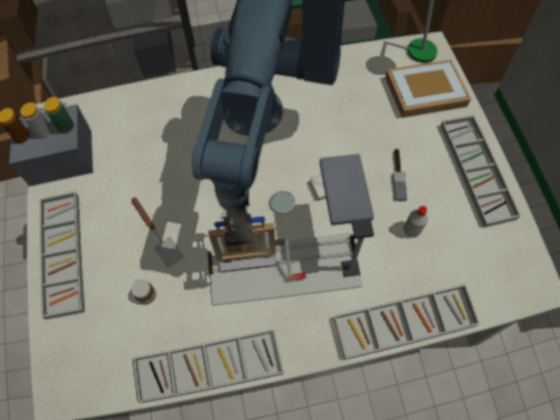

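```bash
python3 -m creep '[[0.0,0,0,0,0,0,0],[0.0,0,0,0,0,0,0],[0.0,0,0,0,0,0,0],[0.0,0,0,0,0,0,0]]' 25
python3 - <<'E'
from h import *
st()
for n,f in(('scene','sc15'),('side','s15')):
    shot(n,f)
    P,C,UV=cloud(f);Q=w2s(P); hsv=cv2.cvtColor(C[None],cv2.COLOR_RGB2HSV)[0].astype(int)
    red=((hsv[:,0]<6)|(hsv[:,0]>174))&(hsv[:,1]>140)&(Q[:,0]>-.25)&(Q[:,0]<.15)&(Q[:,1]>-.05)&(Q[:,1]<.2)&(Q[:,2]>.015)&(Q[:,2]<.28)
    print(f,'red',red.sum(),np.percentile(Q[red],[2,50,98],axis=0).round(3).tolist() if red.any() else '')
    m=(abs(Q[:,0])<.04)&(Q[:,1]>-.165)&(Q[:,1]<.005)&(Q[:,2]>.08)&(Q[:,2]<.235); q=Q[m]
    A=np.c_[q[:,2],q[:,1],np.ones(len(q))]; w=np.ones(len(q),bool)
    for _ in range(8):
        s=np.linalg.lstsq(A[w],q[w,0],rcond=None)[0]; r=q[:,0]-A@s; w=abs(r)<max(.003,1.5*np.median(abs(r[w])))
    print('dx/dz',s[0].round(4)); print(telemetry.get_state()['joint_vel'].round(4))
E
```

```text
time: 18.73
position: [0.5686, -0.1276, 0.2798]
orientation: [-0.001, 0.737, 0.676, 0.003]
contact_force: [-1.0, 1.6, 2.3]
grip_width: 0.173
t 18.73 tcp_stand [-0.0019 -0.0801  0.2798] grasp_stand [-0.002  -0.0802  0.2985] z [ 0.003  0.006 -1.   ] y [1.    0.003 0.003] Fstand [-1.14  1.54  2.32] grip 15.3
sc15 red 42 [[0.075, 0.056, 0.037], [0.082, 0.074, 0.044], [0.087, 0.088, 0.051]]
dx/dz -0.0075
[ 0.0021 -0.0009 -0.0019 -0.0022  0.0013 -0.0012]
s15 red 0 
dx/dz -0.0042
[-0.0005  0.0008 -0.0005  0.0012  0.0002  0.0002]
```

```bash
python3 -m creep '[[0.0,0,0.002,0,0,0,0]]' 25
python3 - <<'E'
from h import *
st(); print(manip.hand_in()); st()
E
```

```text
time: 18.95
position: [0.5706, -0.1278, 0.2798]
orientation: [-0.001, 0.737, 0.676, 0.003]
contact_force: [-2.2, 0.9, 1.5]
grip_width: 0.172
t 18.95 tcp_stand [ 1.000e-04 -8.010e-02  2.798e-01] grasp_stand [ 0.     -0.0802  0.2985] z [ 0.003  0.006 -1.   ] y [1.    0.003 0.003] Fstand [-2.23  0.74  1.49] grip 15.2
the job is handed in; nothing more can be done
None
the job is handed in; nothing more can be done
```

I slid the frame to the end stop, flipped the leg over to the back, raised the frame upright, and handed the job in at 19 s with the blue handle still gripped. One thing may count against it: a jam during the flip put a high force on the tool.

**Last checks**
- **Carriage:** it pushed back with 30 N at the end stop after the slide. It pushed back again with 12 N just before I raised the frame.
- **Leg:** the foot was measured at stand (82, 74, 44) mm, on the red surface the camera sees. That is within about 8 mm in height of where a leg fully down with the frame upright should be.
- **Frame:** the last tilt measured was 0.004 to 0.008 rad forward of vertical. I then moved it 2 mm further up and did not measure the tilt again.
- **Other objects:** I saw nothing shifted in the final camera views, but I did not measure those objects.

**Jam:** I first tried pushing the foot with shut fingers, and it jammed on the slanted finger back. The tool then read about 39 N sideways and 40 N vertically, roughly 56 N in total. I backed off at once, and the leg and handle measured unmoved afterwards. The wrist force stayed well under 120 N. The contact was probably on a finger, but I can't rule out that it counts as the gripper's body, which has a 40 N limit. I then gripped the foot lightly and carried it over the top.

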